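# Free the jammed bearing feed track and seat the row

## Robot

A 6-joint arm with a two-finger parallel gripper is mounted at the origin on a cart in front of the work surface, level with it; the furniture and walls round the work are solid. World frame = base frame: x ahead of the robot, y to its left, z up, the work surface at z = 0. Lengths are in m, angles in degrees, forces in N, time in s.
With the tool pointing down it reaches from about 0.35 to 0.875 m from the base axis. Payload 4.2 kg.
Tool frame: the origin (TCP) lies midway between the tips of the shut fingers; the grasp point (between the pads) lies 19 mm behind it; z points along the fingers, y is the direction in which the jaws open and shut (so a half turn about z gives the same grasp; the last joint's range is limited). The gripper opens to 87 mm and grips with 3 to 60 N. Pads are 19 mm wide; open, the fingers measure 117 mm over their backs; the gripper's body (75 mm by 190 mm) begins 51 mm behind the grasp point.
Start: joints at [-49.698, 22.042, 0.453, 0, -68.411, -14.817], TCP at [0.269, -0.564, 0.223] pointing down, gripper open.
Joint ranges: [-179.83, 179.83], [-69.29, 118.12], [-61.27, 80.66], [-181.25, 117.63], [-171.15, -9.14], [-177.46, 177.46]. Speed limits (degrees/s): [159.86, 159.86, 180, 180, 180, 180].

## Interface

Orientations are given as a 3x3 rotation matrix whose columns are the frame's x, y, z axes.
In Python, from station import r gives the robot as it stands.
- The arm moves only by the tool carry_out, never from a script. Its argument "steps" is a list of rows, each a list of 2 entries, a list of its own where there are three numbers: the shift along the tool's x, y, z in cm, then the turn about the tool's z in degrees. In form: [[[x, y, z], twist], ...]. A call has 1 to 20 rows; each row is the pose to reach, as a shift and turn from the pose measured when the call began, along the tool's axes at that moment; what a row does not reach only later rows make up. A row lasts 1/10 s, in which the tool goes at most 50 mm and 8.59 degrees, less where a joint would pass 70% of its speed; a pose out of reach is approached as far as the arm can. A call with a gripper value outside its range is refused whole. "gripper" is the gripper's target within -1 to 1 (fully open at 1, half-way at 0, shut at -1), set as the call begins (left out, the last holds). The fingers move at their own pace and stop on an object; the grip force is fixed at half the most. Time passes only in rows, so rows that repeat a pose let the fingers close. It gives the time, the measured TCP pose, the force and the opening at its end, in the units of the state.
- r.sense(): the state, without advancing time (a new reading comes with each control period).
- r.capture(name): name is "scene" or "top"; returns the picture (420x560x3 uint8, red, green, blue); there is no depth.
- r.calibration(name): a dict with "camera_matrix" (3x3 intrinsics, pixels), "world_from_camera" (4x4, takes a point from camera to world coordinates). Camera axes: x right, y up, looking along -z (the intrinsics and any distortion apply to the point x, -y, -z); pixel columns grow to the right and rows downward; lengths in m; the calibration is good to about 2 mm. A picture is of the moment at which its call begins. calibration takes no time and is no camera call.
- r.finish_job(): hands the job in, once; it reports no verdict.
Trained networks look in the newest picture that a camera, given by its name, has taken for a name from the list of things; names that differ only in an ending like _2 or _b are one class to them, and where a whole thing is asked for, a point or a joint stands for the part that bears it (a point fixed in the world has none). Each returns a list of dicts, best first, with "confidence" (0 to 1); they miss things now and then, are a little off and sometimes report something else, mostly with a low value. They report only what shows in the picture. A call takes as long as a camera call.
- r.cut_out(camera, target): "pixels" (420x560 bool, what is visible of it).
- r.place_of(camera, target): "centre" ([x, y, z] in m, in world coordinates, good to about 4 mm: a listed point, or the origin of a listed thing).
The state is a dict: "time_s": time; "joints": joint angles; "joint_velocities": joint speeds; "effort": joint torques, N m; "tcp_pos": TCP position; "ee_rot": TCP orientation; "wrist_force": force on the tool from outside, world axes, zero at the start; "moment": the same for the moment, N m; "gripper_width": opening from 0.0 (shut) to 1.0 (fully open).
Only numpy, scipy, OpenCV 4.12 (cv2) and the standard library are available. Lean on these libraries where they do the work, as an engineer would, in place of code of your own. Each camera call takes 0.05 s, during which the arm holds its last target. There are 200 camera calls.

## Task

Two of the three ball bearings have wedged side by side at the mouth of the sloping feed track, with the third behind them. Nudge one of the two gently back up the tray so that all three run down into the lane in single file, then push the row down from behind until the leading bearing has passed the spring catches and the row is firm against the end stop, press it there with about 12 N for half a second, and let go. Only slide the bearings, never lift them out of the track; never push a bearing with more than 20 N or bear on the track with more than 40 N; and leave the grease tin, the bit case and the gearhead where they are.

Things in the scene. Friction and masses are not known exactly. Their poses are not given: they have to be found in the camera images.
- track: Feed track: aluminium plate 284 x 104 mm, fixed on two grey feet, sloping down at 14 degrees. Origin on the plate's surface in the middle of the throat, about 58 mm above the table; x runs down the slope, y across it (left as one looks down the slope), z square to the plate, up. Fixed x, y below are in this frame, mm. The plate is slippery: a free bearing slides down by itself.
- throat (a point): Middle of the throat, on the plate (the origin of track, same axes). Black cheeks at 45 degrees lead from the tray's sides at (-23, +-44) to the throat's corners at (0, +-20.8). Below it runs the lane, 41.6 mm wide, from x = 0 to the end of the plate at x = 166. Cheeks and the lane's sides up to x = 62 are 16.5 mm high, beyond that the sides are steel rails 6 mm high.
- tray_back (a point): On the plate at the middle of the inner face of the tray's back wall (upper end), x = -110. The tray reaches from here to x = -23, where the cheeks begin; it is 88 mm wide inside (y = +-44), its walls 16.5 mm high.
- catch_near (a point): On the plate in the lane, x = 84. The nest's two spring ball plungers (catches) reach 3.8 mm into the lane from both sides. Gravity carries the row only up to them: the leading bearing's centre then lies at x = 84 to 104, 24 mm short of its seat. Pushing it past takes about 4 to 8 N over 10 mm, then they let go, push it on and keep it at the stop.
- seat_near (a point): On the plate in the lane, x = 108. Blue nest at the lower end: hard end stop across the lane, arms beside it, 21 mm high, black knob 10 mm higher. It is clamped, but its setting varies and is not reported: a bearing seated against the stop has its centre anywhere from x = 108 to 128. A row is pushed as one by its last bearing; touching bearings have centres 40 mm apart.
- bearing_a_center (a point): Ball bearing, 40 mm across, 16 mm thick, 17 mm bore, 75 to 135 g, steel rings with a black seal, lying flat on the plate. This point is its centre, 8 mm above the plate. At the start it is wedged at the throat, on the side of the track's +y, against the cheek and bearing_b.
- bearing_b_center (a point): Ball bearing, 40 mm across, 16 mm thick, 17 mm bore, 75 to 135 g, steel rings with a black seal, lying flat on the plate. This point is its centre, 8 mm above the plate. At the start it is wedged at the throat, on the side of the track's -y, against the cheek and bearing_a.
- bearing_c_center (a point): Ball bearing, 40 mm across, 16 mm thick, 17 mm bore, 75 to 135 g, steel rings with a black seal, lying flat on the plate. This point is its centre, 8 mm above the plate. At the start it leans on the other two from behind (up the slope), about in the middle; it gives way sideways when one of them is pushed back, or is pushed on towards the back wall.
- grease_tin: Bystander: flat round white grease tin with a green label on the lid, 67 mm across, 36 mm high, standing loose beside the track; origin at the centre of its underside.
- gearhead_1: Bystander: black gearhead, about 80 x 61 x 60 mm, with a yellow cap on its shaft, loose beside the track; origin at the centre of its underside.
- bit_case: Bystander: closed dark green bit case, 72 x 115 x 33 mm, loose on the table beside the track; origin at the centre of its underside.

How it is judged:
By the outcome, as a careful person would: the job done as asked, in the order asked, and still so for the second after the job is handed in, with the robot touching nothing.
It also fails if it takes over 64 s, if anything falls off the work surface, if the arm or the gripper's body presses on something with over 40 N, if the wrist force passes 120 N, or if a joint passes its speed limit or range.

## Working session

There is one attempt and no reset: what is moved stays moved. The work goes in short steps, Python scripts to look and compute and a tool call to move; the robot and the scene stay as the last step left them, time stands still between calls to the robot, and variables do not carry over. Pictures are saved under pics/ and viewed, about 8 in all and at most 12, crops included, and the job is handed in when it is done.

Besides the shell and the picture viewer there is one more tool, called after "Request:" as name(argument=value, ...) on one line, values as JSON. carry_out: Moves the arm, as the interface text tells. Its arguments: {"type":"object","properties":{"steps":{"type":"array","items":{"type":"array"}},"gripper":{"type":"number"}},"required":["steps"]}

```bash
mkdir -p pics; ls; python3 - <<'E'
from station import r
import cv2,numpy as np
for n in("scene","top"):
    im=r.capture(n); cv2.imwrite(f"pics/{n}0.png",im[:,:,::-1]); c=r.calibration(n); print(n,np.round(c["camera_matrix"],1).tolist(),np.round(c["world_from_camera"],3).tolist())
    for t in("throat","tray_back","catch_near","seat_near","bearing_a_center","grease_tin","gearhead_1","bit_case","track"):
        print(t,[(np.round(d["centre"],4).tolist(),round(d["confidence"],2)) for d in r.place_of(n,t)])
s=r.sense();print(s)
E
```

```text
pics
scene [[451.9, 0.0, 279.4], [0.0, 451.9, 209.3], [0.0, 0.0, 1.0]] [[-0.733, 0.427, -0.529, 0.127], [-0.68, -0.435, 0.591, 0.541], [0.022, 0.793, 0.609, 0.596], [0.0, 0.0, 0.0, 1.0]]
throat [([0.4983, 0.0597, 0.0556], 0.82)]
tray_back [([0.4791, 0.1585, 0.084], 0.81)]
catch_near [([0.5178, -0.0224, 0.0355], 0.61)]
seat_near [([0.5177, -0.0496, 0.0362], 0.6)]
bearing_a_center [([0.5098, 0.0787, 0.07], 0.77), ([0.5177, -0.0494, 0.0358], 0.71)]
grease_tin [([0.6197, 0.0136, -0.0037], 0.8)]
gearhead_1 []
bit_case [([0.3718, 0.0923, -0.0002], 0.64)]
track [([0.4976, 0.0518, 0.0566], 0.71)]
top [[538.8, 0.0, 287.7], [0.0, 538.8, 203.2], [0.0, 0.0, 1.0]] [[-0.002, 0.998, -0.067, 0.524], [-1.0, -0.004, -0.024, 0.044], [-0.025, 0.067, 0.997, 0.976], [0.0, 0.0, 0.0, 1.0]]
throat [([0.4969, 0.0538, 0.0551], 0.65)]
tray_back [([0.4805, 0.1589, 0.0807], 0.75), ([0.4769, 0.0749, 0.0717], 0.46)]
catch_near [([0.5135, -0.0265, 0.0326], 0.72)]
seat_near []
bearing_a_center [([0.5189, 0.0784, 0.0728], 0.59)]
grease_tin [([0.6205, 0.0174, -0.0], 0.94)]
gearhead_1 [([0.6157, 0.1301, -0.0011], 0.88)]
[... 247 characters left out ...]
1161e-04,
       -6.84107817e+01, -1.48171411e+01]), 'joint_velocities': array([ 0.06793177, -0.09200767,  0.12704159,  0.02000497, -0.06767366,
       -0.09148417]), 'effort': array([ 2.95850950e-04, -3.90474916e+01,  1.87627620e+01,  4.22429591e+00,
        1.55880925e-02, -1.12943647e-05]), 'tcp_pos': array([ 0.26893064, -0.56415401,  0.22252825]), 'ee_rot': array([[-9.02706477e-01, -4.30256919e-01, -1.59260637e-05],
       [-4.30256920e-01,  9.02706476e-01,  3.35435072e-05],
       [-5.57651914e-08,  3.71322403e-05, -9.99999999e-01]]), 'wrist_force': array([0.18130991, 0.56162671, 0.97874436]), 'moment': array([ 0.00979544,  0.04020568, -0.01809318]), 'gripper_width': 1.0033678755519873}
```

```bash
python3 - <<'E'
import cv2
a=cv2.imread("pics/top0.png")[60:360,130:430]; cv2.imwrite("pics/top0c.png",cv2.resize(a,(600,600),interpolation=cv2.INTER_CUBIC))
E
```

```text
(no output)
```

View pics/top0c.png

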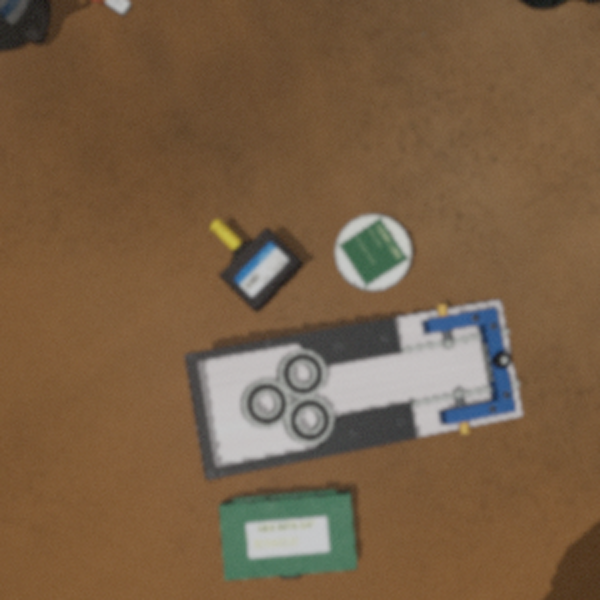

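View pics/scene0.png

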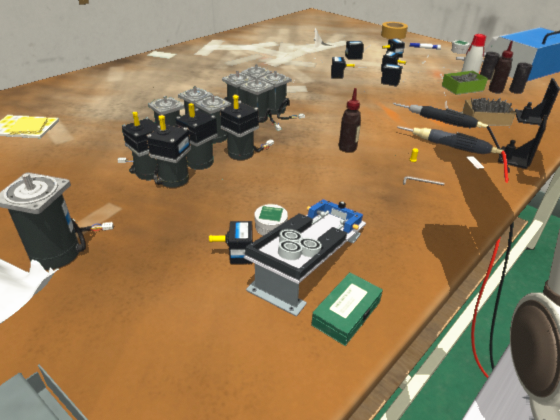

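The top view shows the track sloping down towards −y world: A at crop (302,373), B at (309,420), C at (267,403). The nest is at the right. I'll fit the track pose from the plate corners next.

```bash
cat > h.py <<'E'
import numpy as np, cv2
from scipy.optimize import least_squares
from station import r
C={n:r.calibration(n) for n in("top","scene")}
def proj(n,P):
    M=np.linalg.inv(C[n]["world_from_camera"]);p=np.atleast_2d(P)@M[:3,:3].T+M[:3,3]
    q=np.c_[p[:,0],-p[:,1],-p[:,2]]@C[n]["camera_matrix"].T; return q[:,:2]/q[:,2:]
def frame(v):
    x,y,z,a=v;t=np.radians(14);h=np.array([np.cos(a),np.sin(a),0])
    X=h*np.cos(t)-np.array([0,0,np.sin(t)]);Z=h*np.sin(t)+np.array([0,0,np.cos(t)])
    return np.c_[X,np.cross(Z,X),Z],np.array([x,y,z])
def t2w(v,P): R,o=frame(v);return np.atleast_2d(P)/1000@R.T+o
def w2t(v,P): R,o=frame(v);return (np.atleast_2d(P)-o)@R*1000
def unproj(v,n,px,z):  # pixel -> track mm at height z
    f=lambda q:(proj(n,t2w(v,[q[0],q[1],z]))-px).ravel()
    return least_squares(f,[0,0]).x
try: V=np.load("V.npy")
except Exception: V=None
def tip(s=None):
    s=s or r.sense(); return w2t(V,s["tcp_pos"])[0],s
def goal(P):  # track mm -> tool shift cm
    s=r.sense(); return (t2w(V,P)[0]-s["tcp_pos"])@s["ee_rot"]*100
E
python3 - <<'E'
from h import *
px=np.array([[501,301],[522,416],[187,353],[207,478]])/2+[130,60]
T=np.array([[166,52,0],[166,-52,0],[-118,52,16.5],[-118,-52,16.5]])
f=lambda v:np.r_[(proj("top",t2w(v,T))-px).ravel(),(v[2]-.058)*500]
s=least_squares(f,[.497,.055,.058,-1.4]);np.save("V.npy",s.x);print(s.x,np.degrees(s.x[3]),s.fun.round(2))
V=s.x
for c in([302,373],[309,420],[267,403]): print(unproj(V,"top",np.array(c)/2+[130,60],12).round(1))
for n,l in(("top",[[.4969,.0538,.0551],[.4805,.1589,.0807],[.5135,-.0265,.0326]]),("scene",[[.4983,.0597,.0556],[.4791,.1585,.084],[.5178,-.0224,.0355]])): print(n,w2t(V,l).round(1))
st=r.sense();a=np.arctan2(st["ee_rot"][1,1],st["ee_rot"][0,1]);print("twist",np.degrees(a-(V[3]+np.pi)))
for P in([16,-8,3],): 
    w=t2w(V,P)[0];print(w,((w-st["tcp_pos"])@st["ee_rot"]*100).round(2))
im=r.capture("scene");o=cv2.resize(im[190:310,220:380,::-1],None,fx=5,fy=5,interpolation=cv2.INTER_CUBIC)
for P in np.r_[T,[[0,20.8,16.5],[0,-20.8,16.5],[-23,44,16.5],[0,0,0],[-110,0,0]]]:
    q=(proj("scene",t2w(V,P))[0]-[220,190]+.5)*5;cv2.circle(o,tuple(int(i) for i in q),4,(0,0,255),-1)
cv2.imwrite("pics/s1.png",o)
E
```

```text
[ 0.49718806  0.05268207  0.05746137 -1.40258219] -80.362040091227 [ 0.09 -0.32  0.3   0.3  -0.38 -0.64  0.01  0.63 -0.27]
[-25.4  19. ]
[-26.3 -20.4]
[-58.7  -0.4]
top [[-5.000e-01 -1.000e-01 -2.600e+00]
 [-1.099e+02  1.300e+00 -3.500e+00]
 [ 8.440e+01  2.800e+00 -4.600e+00]]
scene [[-6.100e+00  2.300e+00 -3.400e+00]
 [-1.106e+02 -1.000e-01 -2.000e-01]
 [ 8.050e+01  7.800e+00 -2.600e+00]]
twist 15.84590610645963
[0.49202167 0.03532157 0.05650151] [-45.93  44.52  16.6 ]
```

View pics/s1.png

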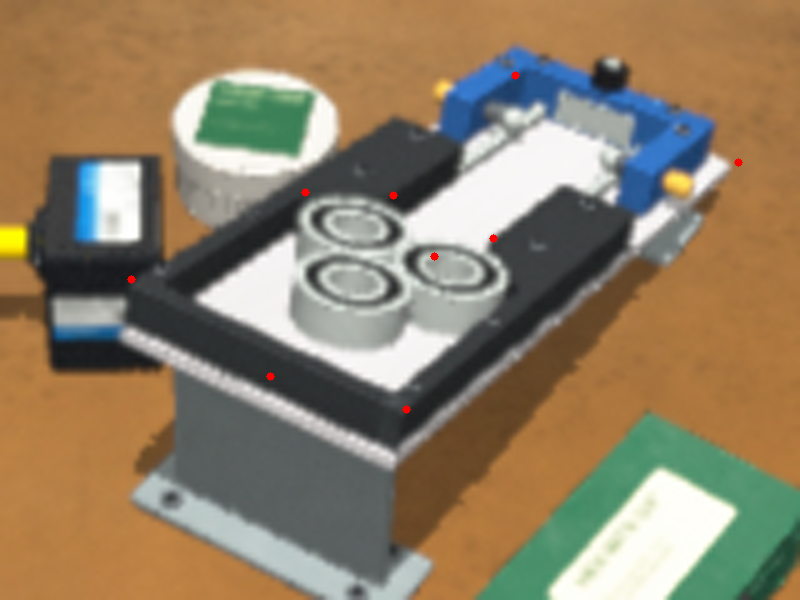

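The overlay agrees to about 2 mm. I'll go above the throat with the jaws shut and the jaw axis along the lane.

Request:
carry_out(steps=[[[-45.9,44.5,3],15.8],[[-45.9,44.5,3],15.8],[[-45.9,44.5,3],15.8],[[-45.9,44.5,3],15.8],[[-45.9,44.5,3],15.8],[[-45.9,44.5,3],15.8],[[-45.9,44.5,3],15.8],[[-45.9,44.5,3],15.8],[[-45.9,44.5,3],15.8],[[-45.9,44.5,3],15.8],[[-45.9,44.5,3],15.8],[[-45.9,44.5,3],15.8],[[-45.9,44.5,3],15.8],[[-45.9,44.5,3],15.8],[[-45.9,44.5,3],15.8],[[-45.9,44.5,10],15.8],[[-45.9,44.5,10],15.8],[[-45.9,44.5,10],15.8]], gripper=-1)

```text
time_s: 2.85
tcp_pos: [0.4891, 0.0331, 0.1199]
ee_rot: [[-0.986, -0.166, -0.007], [-0.166, 0.986, -0.002], [0.007, -0.001, -1.0]]
wrist_force: [-0.4, -0.1, 0.8]
gripper_width: 0.005
```

```bash
python3 - <<'E'
from h import *
p,s=tip();print(p.round(1),s["tcp_pos"],s["wrist_force"].round(2),s["gripper_width"],s["time_s"]);print(s["ee_rot"].round(3).tolist())
print("goal",goal([16,-8,4]).round(2),"per track x+10mm",(frame(V)[0][:,0]@s["ee_rot"]).round(3),"y",(frame(V)[0][:,1]@s["ee_rot"]).round(3))
im=r.capture("top");t=im[60:360,130:430,::-1];sc=r.capture("scene")[130:310,220:380,::-1]
o=np.hstack([cv2.resize(t,(450,450)),cv2.resize(sc,(350,394))[:,:][:394].copy() if 0 else cv2.copyMakeBorder(cv2.resize(sc,(350,394)),0,56,0,0,0)])
cv2.imwrite("pics/m2.png",o)
E
```

```text
[  2.3 -11.3  65. ] [0.48906717 0.03309038 0.11992521] [-0.45 -0.05  0.79] 0.004913928611822357 2.85
[[-0.986, -0.166, -0.007], [-0.166, 0.986, -0.002], [0.007, -0.001, -1.0]]
goal [-0.37  0.15  6.24] per track x+10mm [-0.003 -0.97   0.243] y [-1.     0.001 -0.007]
```

View pics/m2.png

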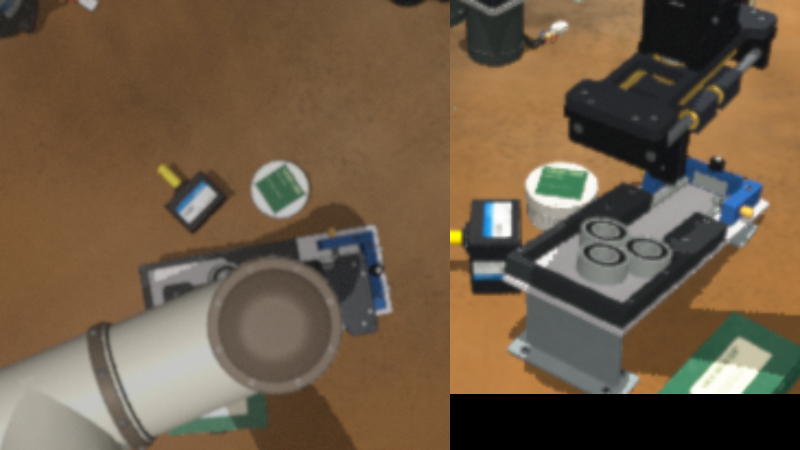

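The tip is over the lane just below the wedged pair, and the wedge is unchanged. I'll lower it into the lane at about (20, −9).

Request:
carry_out(steps=[[[-0.25,-0.25,2],0],[[-0.25,-0.25,3.5],0],[[-0.25,-0.25,5],0],[[-0.25,-0.25,5.4],0],[[-0.25,-0.25,5.7],0],[[-0.25,-0.25,6.0],0],[[-0.25,-0.25,6.0],0]])

```text
time_s: 3.65
tcp_pos: [0.4956, 0.0322, 0.0639]
ee_rot: [[-0.986, -0.167, 0.002], [-0.167, 0.986, 0.0], [-0.002, -0.0, -1.0]]
wrist_force: [-0.1, 0.7, -0.3]
gripper_width: 0.002
```

```bash
cat > st.py <<'E'
from h import *
import sys
p,s=tip();print(p.round(1),"F_track",(s["wrist_force"]@frame(V)[0]).round(2),s["tcp_pos"].round(4),s["time_s"])
if len(sys.argv)>1:
    sc=r.capture("scene")[130:310,220:380,::-1];cv2.imwrite(sys.argv[1],cv2.resize(sc,(480,540),interpolation=cv2.INTER_CUBIC))
E
python3 st.py
```

```text
[17.8 -5.  11.1] F_track [-0.57  0.   -0.45] [0.4956 0.0322 0.0639] 3.65
```

Request:
carry_out(steps=[[[0.4,0,0.15],0],[[0.4,0,0.3],0],[[0.4,0.4,0.2],0],[[0.4,0.8,0.1],0],[[0.4,1.0,0.05],0],[[0.4,1.2,0.0],0],[[0.4,1.4,-0.05],0],[[0.4,1.6,-0.1],0]])

```text
time_s: 4.45
tcp_pos: [0.4903, 0.048, 0.0654]
ee_rot: [[-0.986, -0.168, 0.005], [-0.168, 0.986, 0.001], [-0.005, -0.0, -1.0]]
wrist_force: [6.5, 0.4, -0.9]
gripper_width: 0.008
```

```bash
python3 st.py pics/n3.png
```

```text
[ 1.4 -7.5  8.6] F_track [ 0.92  6.45 -0.71] [0.4903 0.048  0.0654] 4.45
```

View pics/n3.png

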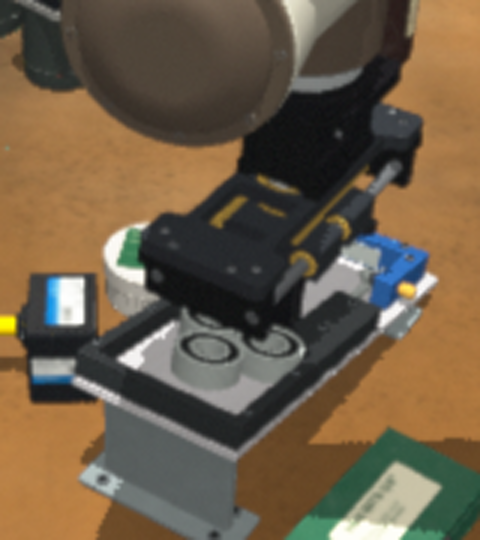

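The bearings are in place, but the finger rubs the lane's −y side at 6 N. I'll back off, slant the finger's nose towards B and push on.

Request:
carry_out(steps=[[[-0.3,0,0],0],[[-0.35,0,0],-7],[[-0.35,0,0],-14],[[-0.35,0.1,0],-20],[[-0.3,0.4,-0.1],-20],[[-0.2,0.7,-0.18],-20],[[-0.1,1.0,-0.25],-20],[[0.0,1.3,-0.33],-20]])

```text
time_s: 5.3
tcp_pos: [0.4875, 0.0612, 0.0688]
ee_rot: [[-0.869, -0.495, 0.004], [-0.495, 0.869, 0.001], [-0.004, -0.002, -1.0]]
wrist_force: [1.1, 0.2, 0.3]
gripper_width: 0.004
```

```bash
python3 st.py pics/n4.png
```

```text
[-12.4  -8.1   8.5] F_track [-0.1   1.07  0.32] [0.4875 0.0612 0.0688] 5.3
```

View pics/n4.png

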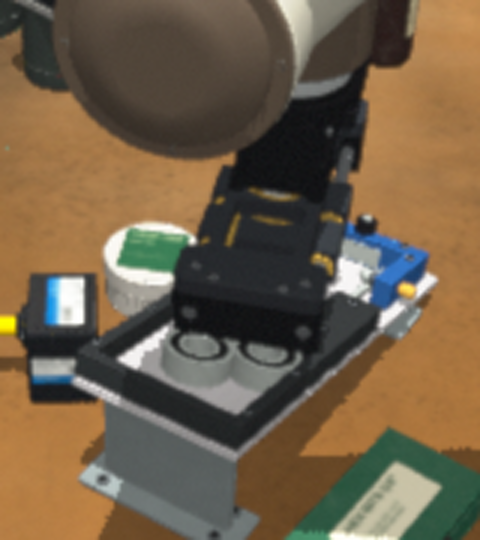

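B has moved up next to C. I'll push it a bit further, then lift out quickly so A runs first.

Request:
carry_out(steps=[[[-0.12,0.3,-0.08],0],[[-0.24,0.6,-0.16],0],[[-0.36,0.95,-0.25],0],[[-0.48,1.3,-0.34],0],[[-0.6,1.65,-0.43],0],[[-0.6,1.65,-0.43],0],[[-0.6,1.65,-5],0],[[-0.6,1.65,-8],0],[[-0.6,1.65,-10],0],[[-0.6,1.65,-10],20],[[-0.6,1.65,-10],20],[[-0.6,1.65,-10],20]])

```text
time_s: 6.55
tcp_pos: [0.4841, 0.0788, 0.1692]
ee_rot: [[-0.986, -0.164, 0.005], [-0.164, 0.986, 0.001], [-0.005, 0.001, -1.0]]
wrist_force: [-0.3, -0.6, 0.0]
gripper_width: 0.007
```

```bash
python3 st.py pics/n5.png
```

```text
[-54.1  -8.5 101.7] F_track [ 0.56 -0.45  0.16] [0.4841 0.0788 0.1692] 6.55
```

View pics/n5.png

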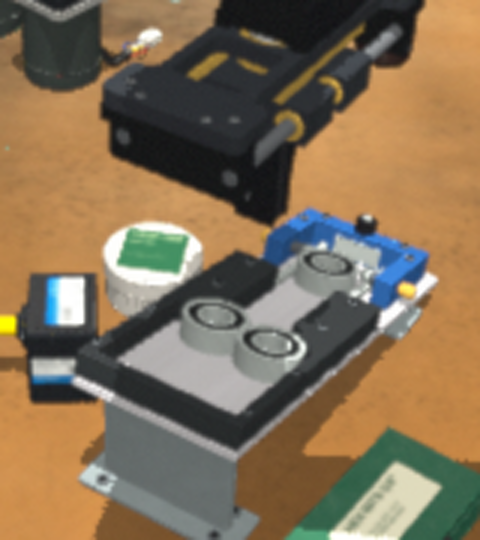

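A has run down to the catches, while C and B are near the throat. I'll wait a moment and check whether they keep sliding.

Request:
carry_out(steps=[[[0,0,0],0],[[0,0,0],0],[[0,0,0],0],[[0,0,0],0],[[0,0,0],0]])

```text
time_s: 7.1
tcp_pos: [0.4841, 0.0788, 0.169]
ee_rot: [[-0.986, -0.165, 0.005], [-0.165, 0.986, 0.001], [-0.005, 0.0, -1.0]]
wrist_force: [-0.3, -0.1, -0.2]
gripper_width: 0.005
```

```bash
python3 st.py pics/n6.png; python3 - <<'E'
from h import *
for d in r.cut_out("scene","bearing_a_center"):
    m=d["pixels"];y,x=np.nonzero(m);print(round(d["confidence"],2),m.sum(),unproj(V,"scene",np.array([x.mean(),y.mean()]),8).round(1))
for d in r.place_of("scene","bearing_a_center"): print(w2t(V,d["centre"]).round(1),round(d["confidence"],2))
E
```

```text
[-54.1  -8.5 101.5] F_track [ 0.14 -0.37 -0.21] [0.4841 0.0788 0.169 ] 7.1
0.58 272 [93.7  2.2]
[[91.6 -0.1  5.7]] 0.61
```

View pics/n6.png

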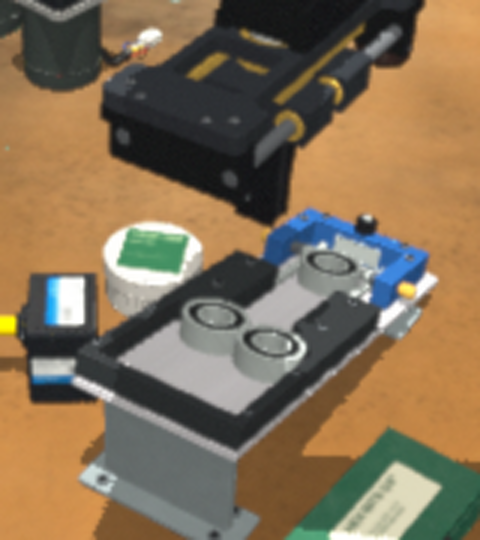

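A sits at the catches (x≈93), but C and B have wedged symmetrically at the mouth. I'll repeat the nudge on B with the finger slanted from the start.

```bash
python3 - <<'E'
from h import *
for q in([291,236],[310,245.7]): print(unproj(V,"scene",np.array(q),16).round(1))
for P in([17,-2,50],[17,-2,8.5],[2,-3.5,8.5],[-12,-8,8.5],[-32,-9,8.5]): print(P,goal(P).round(2))
E
```

```text
[-32.9  16.2]
[-36.9 -24.2]
[17, -2, 50] [-0.64 -5.65  6.72]
[17, -2, 8.5] [-0.61 -4.65 10.75]
[2, -3.5, 8.5] [-0.46 -3.2  10.39]
[-12, -8, 8.5] [-1.000e-02 -1.840e+00  1.005e+01]
[-32, -9, 8.5] [0.09 0.1  9.56]
```

Request:
carry_out(steps=[[[-0.6,-4.65,3],-8],[[-0.6,-4.65,6.5],-16],[[-0.6,-4.65,9],-20],[[-0.6,-4.65,10.4],-20],[[-0.6,-4.65,10.75],-20],[[-0.6,-4.65,10.75],-20],[[-0.6,-4.2,10.65],-20],[[-0.55,-3.7,10.5],-20],[[-0.45,-3.2,10.4],-20],[[-0.35,-2.9,10.3],-20],[[-0.25,-2.6,10.25],-20],[[-0.15,-2.3,10.15],-20],[[-0.05,-2.0,10.1],-20],[[0.0,-1.7,10.0],-20]])

```text
time_s: 8.65
tcp_pos: [0.4871, 0.0623, 0.0691]
ee_rot: [[-0.871, -0.492, 0.005], [-0.492, 0.871, 0.001], [-0.005, -0.001, -1.0]]
wrist_force: [-0.1, -0.0, 0.4]
gripper_width: 0.006
```

```bash
python3 st.py; python3 -c "
from h import *
s=r.sense()
for P in([-40,-11,8.5],[-40,-11,60]):print(goal(P).round(2))"
```

```text
[-13.6  -8.3   8.6] F_track [-0.09 -0.06  0.44] [0.4871 0.0623 0.0691] 8.65
[-0.62  2.5  -0.63]
[-0.22  1.32 -5.63]
```

Request:
carry_out(steps=[[[-0.1,0.4,-0.1],0],[[-0.2,0.8,-0.2],0],[[-0.3,1.2,-0.3],0],[[-0.4,1.6,-0.4],0],[[-0.5,2.0,-0.5],0],[[-0.6,2.4,-0.62],0],[[-0.6,2.4,-0.62],0],[[-0.6,2.4,-5],0],[[-0.6,2.4,-9],0],[[-0.6,2.4,-10],10],[[-0.6,2.4,-10],20],[[-0.6,2.4,-10],20],[[-0.6,2.4,-10],20],[[-0.6,2.4,-10],20],[[-0.6,2.4,-10],20]])

```text
time_s: 10.15
tcp_pos: [0.48, 0.086, 0.1689]
ee_rot: [[-0.986, -0.165, 0.004], [-0.165, 0.986, 0.001], [-0.004, 0.0, -1.0]]
wrist_force: [-0.0, -0.1, -0.0]
gripper_width: 0.008
```

```bash
python3 st.py pics/n7.png; python3 - <<'E'
from h import *
for d in r.place_of("scene","bearing_a_center"): print(w2t(V,d["centre"]).round(1),round(d["confidence"],2))
print(goal([-60,0,9]).round(2))
E
```

```text
[-61.6 -11.3  99.4] F_track [ 0.05 -0.04  0.01] [0.48   0.086  0.1689] 10.15
[-1.09  2.03  8.82]
```

View pics/n7.png

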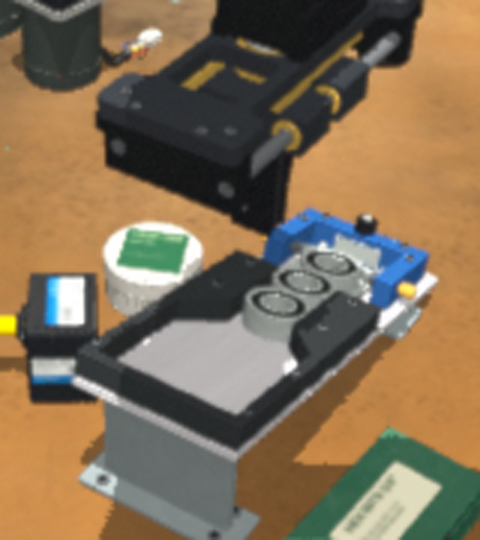

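All three are in single file, the last one just inside the throat. I'll lower the finger behind it in the tray.

```bash
python3 -c "
from h import *
for P in([-48,0,40],[-48,0,8],[-48,0,6]):print(goal(P).round(2))"
```

```text
[-1.1   0.12  6.1 ]
[-1.09  0.89  9.21]
[-1.09  0.94  9.4 ]
```

Request:
carry_out(steps=[[[-1.1,0.9,4],0],[[-1.1,0.9,7.5],0],[[-1.1,0.9,8.8],0],[[-1.1,0.9,9.1],0],[[-1.1,0.9,9.2],0],[[-1.1,0.9,9.3],0],[[-1.1,0.9,9.4],0],[[-1.1,0.9,9.4],0],[[-1.1,0.9,9.4],0]])

```text
time_s: 11.15
tcp_pos: [0.4901, 0.0969, 0.0755]
ee_rot: [[-0.986, -0.165, 0.005], [-0.165, 0.986, 0.001], [-0.005, 0.001, -1.0]]
wrist_force: [0.4, 0.0, 0.0]
gripper_width: 0.008
```

```bash
python3 st.py; python3 -c "
from h import *
print((frame(V)[0].T@r.sense()['ee_rot']).round(3))"
```

```text
[-47.8   0.4   6.7] F_track [0.02 0.45 0.05] [0.4901 0.0969 0.0755] 11.15
[[-0.001 -0.97   0.241]
 [-1.     0.003  0.005]
 [-0.006 -0.241 -0.97 ]]
```

Request:
carry_out(steps=[[[0,0,0.1],0],[[0,-0.3,0.18],0],[[0,-0.6,0.25],0],[[0,-0.9,0.32],0],[[0,-1.2,0.4],0],[[0,-1.4,0.45],0],[[0,-1.6,0.5],0]])

```text
time_s: 11.85
tcp_pos: [0.4928, 0.0808, 0.0704]
ee_rot: [[-0.986, -0.165, 0.005], [-0.165, 0.986, 0.001], [-0.005, 0.001, -1.0]]
wrist_force: [0.5, 1.5, -0.0]
gripper_width: 0.007
```

```bash
python3 st.py
```

```text
[-30.8   0.4   5.7] F_track [-1.33  0.79 -0.35] [0.4928 0.0808 0.0704] 11.85
```

Request:
carry_out(steps=[[[0,-0.15,0.04],0],[[0,-0.3,0.07],0],[[0,-0.45,0.11],0],[[0,-0.6,0.15],0]])

```text
time_s: 12.25
tcp_pos: [0.4938, 0.0748, 0.0689]
ee_rot: [[-0.986, -0.165, 0.005], [-0.165, 0.986, 0.001], [-0.005, 0.001, -1.0]]
wrist_force: [-0.0, 0.4, 0.2]
gripper_width: 0.005
```

```bash
python3 st.py
```

```text
[-24.5   0.4   5.7] F_track [-0.4   0.05  0.06] [0.4938 0.0748 0.0689] 12.25
```

Request:
carry_out(steps=[[[0,-0.15,0.04],0],[[0,-0.3,0.07],0],[[0,-0.45,0.11],0],[[0,-0.6,0.15],0]])

```text
time_s: 12.65
tcp_pos: [0.4948, 0.0688, 0.0674]
ee_rot: [[-0.986, -0.165, 0.005], [-0.165, 0.986, 0.001], [-0.006, 0.001, -1.0]]
wrist_force: [-0.5, -0.6, 0.6]
gripper_width: 0.006
```

```bash
python3 st.py
```

```text
[-18.2   0.4   5.7] F_track [ 0.33 -0.63  0.71] [0.4948 0.0688 0.0674] 12.65
```

Request:
carry_out(steps=[[[0,-0.15,0.04],0],[[0,-0.3,0.07],0],[[0,-0.4,0.1],0]])

```text
time_s: 12.95
tcp_pos: [0.4955, 0.0647, 0.0663]
ee_rot: [[-0.986, -0.165, 0.005], [-0.165, 0.986, 0.001], [-0.005, 0.001, -1.0]]
wrist_force: [-0.1, -0.0, 0.1]
gripper_width: 0.004
```

```bash
python3 st.py pics/n8.png
```

```text
[-13.9   0.3   5.6] F_track [-0.01 -0.12  0.06] [0.4955 0.0647 0.0663] 12.95
```

View pics/n8.png

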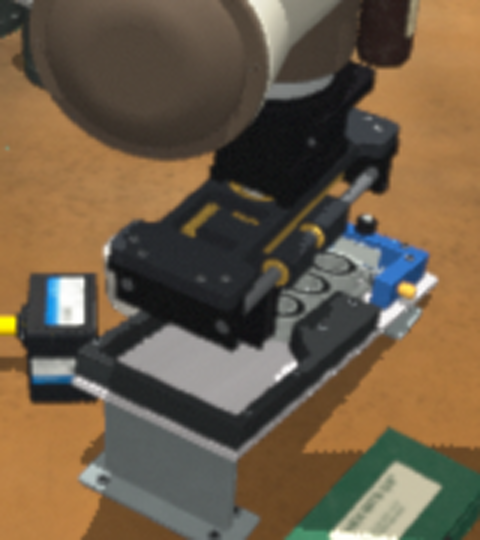

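The finger is close behind or touching the last bearing, and the row is still straight. I'll continue in small steps.

Request:
carry_out(steps=[[[0,-0.15,0.04],0],[[0,-0.3,0.07],0],[[0,-0.4,0.1],0]])

```text
time_s: 13.3
tcp_pos: [0.4963, 0.0609, 0.0653]
ee_rot: [[-0.986, -0.165, 0.006], [-0.165, 0.986, 0.002], [-0.006, 0.001, -1.0]]
wrist_force: [-1.4, 2.9, 0.6]
gripper_width: 0.003
```

```bash
python3 st.py
```

```text
[-9.9  0.5  5.6] F_track [-3.17 -0.86 -0.12] [0.4963 0.0609 0.0653] 13.3
```

Request:
carry_out(steps=[[[0,-0.1,0.03],0],[[0,-0.2,0.05],0],[[0,-0.3,0.07],0]])

```text
time_s: 13.6
tcp_pos: [0.498, 0.0594, 0.0651]
ee_rot: [[-0.986, -0.165, 0.009], [-0.165, 0.986, 0.004], [-0.009, 0.003, -1.0]]
wrist_force: [0.0, 3.8, 1.0]
gripper_width: 0.01
```

```bash
python3 st.py
```

```text
[-8.2  1.9  5.9] F_track [-3.86  0.66  0.05] [0.498  0.0594 0.0651] 13.6
```

Request:
carry_out(steps=[[[0.05,-0.1,0.03],0],[[0.1,-0.25,0.06],0],[[0.1,-0.4,0.1],0]])

```text
time_s: 13.9
tcp_pos: [0.4982, 0.0564, 0.0644]
ee_rot: [[-0.986, -0.165, 0.01], [-0.165, 0.986, 0.006], [-0.011, 0.004, -1.0]]
wrist_force: [-2.2, 7.0, 1.5]
gripper_width: 0.002
```

```bash
python3 st.py
```

```text
[-5.1  1.6  5.9] F_track [-7.45 -0.95 -0.35] [0.4982 0.0564 0.0644] 13.9
```

Request:
carry_out(steps=[[[0.05,-0.15,0.04],0],[[0.05,-0.25,0.07],0],[[0.05,-0.35,0.1],0]])

```text
time_s: 14.2
tcp_pos: [0.4983, 0.0528, 0.0635]
ee_rot: [[-0.986, -0.165, 0.01], [-0.165, 0.986, 0.006], [-0.011, 0.004, -1.0]]
wrist_force: [-0.8, 1.8, 1.3]
gripper_width: 0.005
```

```bash
python3 st.py
```

```text
[-1.4  1.2  5.8] F_track [-2.13 -0.53  0.79] [0.4983 0.0528 0.0635] 14.2
```

Request:
carry_out(steps=[[[0.02,-0.15,0.04],0],[[0.04,-0.3,0.08],0],[[0.05,-0.45,0.12],0]])

```text
time_s: 14.5
tcp_pos: [0.4983, 0.0476, 0.062]
ee_rot: [[-0.986, -0.165, 0.01], [-0.165, 0.986, 0.005], [-0.01, 0.004, -1.0]]
wrist_force: [0.9, 0.3, 0.6]
gripper_width: 0.007
```

```bash
python3 st.py
```

```text
[3.9 0.3 5.7] F_track [-0.31  0.9   0.56] [0.4983 0.0476 0.062 ] 14.5
```

Request:
carry_out(steps=[[[0,-0.15,0.04],0],[[0,-0.3,0.08],0],[[0,-0.4,0.1],0]])

```text
time_s: 14.8
tcp_pos: [0.4989, 0.0433, 0.0608]
ee_rot: [[-0.986, -0.165, 0.009], [-0.165, 0.986, 0.005], [-0.01, 0.004, -1.0]]
wrist_force: [0.2, 0.0, -0.3]
gripper_width: 0.005
```

```bash
python3 st.py
```

```text
[8.4 0.1 5.6] F_track [ 0.06  0.18 -0.29] [0.4989 0.0433 0.0608] 14.8
```

Request:
carry_out(steps=[[[0,-0.12,0.03],0],[[0,-0.24,0.06],0],[[0,-0.3,0.075],0]])

```text
time_s: 15.1
tcp_pos: [0.4993, 0.0402, 0.06]
ee_rot: [[-0.986, -0.165, 0.009], [-0.165, 0.986, 0.005], [-0.01, 0.004, -1.0]]
wrist_force: [0.7, -0.5, -1.0]
gripper_width: 0.008
```

```bash
python3 st.py
```

```text
[11.7  0.   5.5] F_track [ 0.86  0.65 -0.85] [0.4993 0.0402 0.06  ] 15.1
```

Request:
carry_out(steps=[[[0,-0.08,0.02],0],[[0,-0.16,0.04],0],[[0,-0.2,0.05],0]])

```text
time_s: 15.4
tcp_pos: [0.4999, 0.0386, 0.0596]
ee_rot: [[-0.986, -0.165, 0.01], [-0.165, 0.986, 0.006], [-0.011, 0.004, -1.0]]
wrist_force: [-1.2, 3.0, 0.1]
gripper_width: 0.005
```

```bash
python3 st.py
```

```text
[13.4  0.3  5.5] F_track [-3.08 -0.66 -0.69] [0.4999 0.0386 0.0596] 15.4
```

Contact with the row against the stop. Raise the force in small amounts.

Request:
carry_out(steps=[[[0,-0.06,0.015],0],[[0,-0.1,0.025],0],[[0,-0.1,0.025],0]])

```text
time_s: 15.7
tcp_pos: [0.5006, 0.0384, 0.0596]
ee_rot: [[-0.986, -0.165, 0.011], [-0.165, 0.986, 0.007], [-0.012, 0.005, -1.0]]
wrist_force: [-1.2, 5.6, 1.9]
gripper_width: 0.007
```

```bash
python3 st.py
```

```text
[13.7  1.   5.6] F_track [-6.06 -0.28  0.48] [0.5006 0.0384 0.0596] 15.7
```

Request:
carry_out(steps=[[[0.02,-0.1,0.025],0],[[0.03,-0.14,0.035],0],[[0.03,-0.17,0.04],0],[[0.03,-0.17,0.04],0]])

```text
time_s: 16.1
tcp_pos: [0.5017, 0.0384, 0.0597]
ee_rot: [[-0.986, -0.165, 0.014], [-0.165, 0.986, 0.009], [-0.015, 0.007, -1.0]]
wrist_force: [-2.1, 8.5, 1.3]
gripper_width: 0.008
```

```bash
python3 st.py
```

```text
[13.9  2.   5.7] F_track [-8.77 -0.66 -0.86] [0.5017 0.0384 0.0597] 16.1
```

Request:
carry_out(steps=[[[0.04,-0.17,0.04],0],[[0.05,-0.2,0.05],0],[[0.05,-0.225,0.055],0],[[0.05,-0.225,0.055],0]])

```text
time_s: 16.5
tcp_pos: [0.503, 0.0383, 0.0598]
ee_rot: [[-0.986, -0.166, 0.018], [-0.165, 0.986, 0.013], [-0.02, 0.01, -1.0]]
wrist_force: [-1.8, 10.5, 2.7]
gripper_width: 0.005
```

```bash
python3 st.py
```

```text
[14.1  3.3  5.9] F_track [-1.095e+01  1.000e-02  8.000e-02] [0.503  0.0383 0.0598] 16.5
```

Request:
carry_out(steps=[[[0.1,-0.24,0.06],0],[[0.1,-0.245,0.06],0],[[0.1,-0.245,0.06],0],[[0.1,-0.245,0.06],0],[[0.1,-0.245,0.06],0],[[0.1,-0.245,0.06],0],[[0.1,-0.245,0.06],0]])

```text
time_s: 17.2
tcp_pos: [0.5038, 0.0384, 0.0599]
ee_rot: [[-0.986, -0.166, 0.022], [-0.166, 0.986, 0.016], [-0.024, 0.013, -1.0]]
wrist_force: [-2.1, 12.5, 2.7]
gripper_width: 0.008
```

```bash
python3 st.py
```

```text
[14.2  4.2  6. ] F_track [-1.293e+01  1.000e-02 -4.500e-01] [0.5038 0.0384 0.0599] 17.2
```

It held 12–13 N for about 0.6 s. Now I'll back off uphill, lift, and move clear.

Request:
carry_out(steps=[[[0.1,-0.1,0.02],0],[[0.1,0.1,-0.03],0],[[0.2,0.5,-0.15],0],[[0.3,1.2,-0.35],0],[[0.3,2.0,-0.6],0],[[0.3,2.0,-4],0],[[0.3,2.0,-8],0],[[0.3,2.0,-12],0],[[5,-3,-15],0],[[9,-7,-15],0],[[13,-12,-15],0],[[17,-17,-15],0],[[21,-22,-15],0],[[21,-27,-15],0],[[21,-30,-15],0],[[21,-30,-15],0],[[21,-30,-15],0]])

```text
time_s: 18.9
tcp_pos: [0.3425, -0.2985, 0.2008]
ee_rot: [[-0.987, -0.16, 0.021], [-0.159, 0.987, 0.015], [-0.024, 0.012, -1.0]]
wrist_force: [-0.4, 0.5, -1.1]
gripper_width: 0.004
```

```bash
python3 st.py; python3 - <<'E'
from h import *
t=r.capture("top")[60:360,130:430,::-1];sc=r.capture("scene")[170:310,220:380,::-1]
cv2.imwrite("pics/end.png",np.hstack([cv2.resize(t[120:260,70:280],(480,320),interpolation=2),cv2.resize(sc,(320,320),interpolation=2)]))
for n in("top","scene"):
  for d in r.place_of(n,"bearing_a_center"): print(n,w2t(V,d["centre"]).round(1),round(d["confidence"],2))
for t in("grease_tin","gearhead_1","bit_case"): print(t,[np.round(d["centre"],4) for d in r.place_of("top",t)][:1])
E
```

```text
[ 276.1 -211.3  216.6] F_track [-0.3  -0.27 -1.16] [ 0.3425 -0.2985  0.2008] 18.9
top [[118.7   5.    8.4]] 0.89
scene [[ -46.3 -117.9  -71.9]] 0.72
scene [[117.5  -0.3   6. ]] 0.62
grease_tin [array([0.6234, 0.0196, 0.0011])]
gearhead_1 [array([0.6167, 0.1304, 0.0016])]
bit_case [array([ 0.3742,  0.0957, -0.    ])]
```

View pics/end.png

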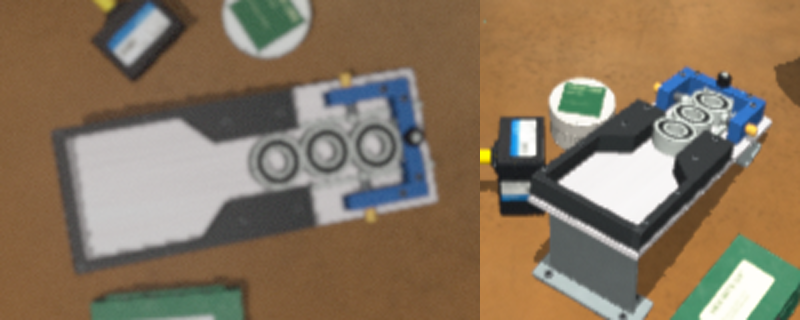

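The three bearings lie in a straight row, flat and touching. The leading one is past the catches and against the blue stop (375,145), and the bystanders have not moved.

```bash
python3 -c "
from station import r
print(r.finish_job())"
```

```text
the job is handed in; nothing more can be done
None
```

The job is handed in: all three bearings lie in single file in the lane, with the leading one past the catches and against the end stop.

- **Freeing the wedge:** I nudged bearing B up the tray and bearing A ran down to the catches. C and B then wedged at the mouth, so I nudged B a second time and all three lined up.
- **Pushing and pressing:** I pushed the row from behind. The catches resisted with about 7.5 N and then let go. Against the stop, the force read 10.9 N just before the hold and 12.9 N at its end, about 0.6–0.7 s later. I then backed off and moved clear.
- **Last checks:** Both cameras put the leading bearing at x ≈ 118 mm. The final picture shows the row straight, flat and touching. The tin, gearhead and bit case read within 4 mm of their first positions, which is about the detector's error.
- **Blemishes:** During the first nudge the finger rubbed the lane's side with about 6.5 N, well under the 40 N limit. Position readings disagreed by up to 5 mm across the lane and about 8 mm between the two cameras. One scene detection placed a bearing off the track, which I took as false.

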